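Load a sample changer and index it one click

ROBOT

A 6-joint arm with a two-finger parallel gripper is mounted at the origin on the work surface. World frame = base frame: x ahead of the robot, y to its left, z up, the work surface at z = 0. Lengths are in m, angles in rad, forces in N, time in s.
With the tool pointing down it reaches from about 0.375 to 0.9 m from the base axis. Payload 3.1 kg.
Tool frame: the origin (TCP) lies on the mounting face of the last link; the fingertips stand 182 mm ahead of it and the grasp point (between the pads) lies 164 mm ahead of it; z points along the fingers, y is the direction in which the jaws open and shut (so a half turn about z gives the same grasp; the last joint's range is limited). The gripper opens to 87 mm and grips with 3 to 60 N. Pads are 19 mm wide; open, the fingers measure 117 mm over their backs; the gripper's body (75 mm by 190 mm) begins 51 mm behind the grasp point.
Start: joints at [-1.518, 0.527, 1.433, -0, 1.181, -0.178], TCP at [0.143, -0.608, 0.405] pointing down, gripper open.
Joint ranges: [-3.08, 3.08], [-0.75, 2.2], [0.22, 2.44], [-1.43, 4.57], [0, 2.65], [-2.85, 2.85]. Speed limits (rad/s): [2.79, 2.79, 3.14, 3.14, 3.14, 3.14].

INTERFACE

Orientations are given as a unit quaternion [x, y, z, w].
In Python, from rig import robot, camera, camera_model gives the robot as it stands.
- The arm moves only by the tool drive_tool, never from a script. Its argument "plan" is a list that holds one entry, the list of rows, each a list of 6 numbers: the shift along the world's x, y, z in units of 2.5 cm (1.0 is 2.5 cm), then the turn, a rotation vector about the world's x, y, z in units of 6 degrees (1.0 is 6 degrees). A call has 1 to 8 rows; each row shifts and turns the commanded pose from where the row before left it; what a row does not reach is not made up. A row lasts 1/8 s, in which the tool goes at most 62.5 mm and 10.7 degrees, less where a joint would pass 70% of its speed; a pose out of reach is approached as far as the arm can. A call with a number of a shift or a turn outside -1 to 1 is refused whole. A call with a gripper value outside its range is refused whole. "grip" is the closure, from 0 (fully open) to 1 (shut), set as the call begins (left out, the last holds). The fingers move at their own pace and stop on an object; "force" is the grip in N (left out, the last holds). Time passes only in rows, so rows that do not move let the fingers close. It gives the time, the measured TCP pose, the force and the opening at its end, in the units of the state.
- robot.get_obs(): the state, without advancing time (a new reading comes with each control period).
- camera(name): name is "scene" or "top" or "wrist"; returns the picture (480x640x3 uint8, red, green, blue); there is no depth.
- camera_model(name): a dict with "K" (3x3 intrinsics, pixels), "world_to_cam" (4x4, takes a point from world to camera coordinates); the wrist camera has in their place "tool_from_camera" (4x4, takes a point from camera to tool coordinates, whose origin is the TCP and whose axes are the flange's). Camera axes: x right, y up, looking along -z (the intrinsics and any distortion apply to the point x, -y, -z); pixel columns grow to the right and rows downward; lengths in m; the calibration is good to about 2 mm. A picture is of the moment at which its call begins: read the wrist's pose just before it. camera_model takes no time and is no camera call.
- robot.hand_in(): hands the job in, once; it reports no verdict.
The state is a dict: "time": time; "q": joint angles; "joint_velocities": joint speeds; "joint_torque": joint torques, N m; "position": TCP position; "tool_rot": TCP orientation; "ft_force": force on the tool from outside, world axes, zero at the start; "moment": the same for the moment, N m; "grip_width": finger opening in m.
Only numpy, scipy, OpenCV 4.12 (cv2) and the standard library are available. Lean on these libraries where they do the work, as an engineer would, in place of code of your own. Each camera call takes 0.05 s, during which the arm holds its last target.

TASK

Put the orange-banded sample cylinder from the rack upright into the orange collet of the sample changer and press it gently but fully home, until it snaps in and stands on the floor inside. Then turn the wheel by its black knob exactly one click counter-clockwise as seen from above, so that the cylinder stands at the grey reader, and let go. Do not press hard, do not turn the wheel the other way or past that click, and leave everything else where it is.

Things in the scene. Friction and masses are not known exactly. Their poses are not given: they have to be found in the camera images.
- sample_mid (a point): Centre (half-way up) of the loose steel sample cylinder to load: 34 mm diameter, 100 mm tall, about 90 g, orange band near its top; starts upright in one of the rack's recesses. z: its axis. Foot chamfered to 26 mm diameter; a groove 2.5 mm deep runs round it 11 to 20 mm above the foot. Up to 46 mm of it go into the collet: grip it 70 to 80 mm above its foot.
- spare_a_mid (a point): Centre of a look-alike loose cylinder with a blue band, in the same rack; stays there.
- spare_b_mid (a point): Centre of a look-alike loose cylinder with a green band, in the same rack; stays there.
- rack: White fixed rack block 250 x 70 x 22 mm, origin under its centre, x along its length; three round recesses 38 mm wide, 16 mm deep, at x = -80, 0, +80 mm. A cylinder in it stands with its foot 6 mm above the table.
- changer: The fixed sample changer: white round housing, 236 mm diameter, 46 mm high, origin on the table under the wheel's axis. Its x axis points from there to the loading place, where the orange collet stands at the start. A grey reader, 62 mm wide, 130 mm high, stands at the rim 60 degrees counter-clockwise of it, 125 to 161 mm from the axis.
- wheel (a joint): Angle (rad) of the wheel about the vertical: 0 at the loading click, growing counter-clockwise seen from above. Six clicks to a turn, 1.047 rad each, no end stops. A sprung detent resists with about 0.2 N m at first, less towards half-way, then pulls it into the next click. Of the five grey collets, the three farthest from the orange one hold fixed blue-banded cylinders, tops 184 mm above the table.
- pocket (a point): Centre of the mouth of the orange collet (an upright round sleeve), on the wheel 75 mm from its axis, 118 mm above the table. Mouth flared to 43 mm, bore 36 mm, outside 48 mm. Inside is a screw-set seat at a depth that is not measured: its floor lies anywhere from 22 to 46 mm below the mouth, so the end of travel must be felt. The floor is nearly rigid; pressing down with more than 25 N is too hard.
- knob_grip (a point): Grip point in the middle of the round black knob on the wheel's axis, 218 mm above the table and clear above the cylinders. Knob 40 mm diameter, 36 mm tall, top 236 mm above the table, on a 16 mm stem; it turns the wheel directly.
- ball_a (a joint): How far (m) one of the two sprung balls of the seat is pushed back: 0 when nothing pushes it, 0.004 while the foot of the cylinder passes, 0.001 to 0.0015 when the cylinder is home (ball in the groove). The balls hold a cylinder up about 15 mm short of home; pushing past them takes 6 to 14 N, then it slides on more easily and snaps in over the last 4 mm, down onto the floor.
- ball_b (a joint): The same for the opposite ball.
- jar: Glass jar with a green lid, 64 mm diameter, 85 mm tall; bystander.
- beaker: White open cup, 68 mm diameter, 85 mm tall; bystander.
- timer: White lab timer 50 x 75 x 60 mm; bystander.
- spatula: Spatula, 170 mm, lying; bystander.
- brush: Brush, 170 mm, lying; bystander.
Not all that is in view belongs to the job. What is shaped like the part that bears sample_mid but yellow is not meant.

How it is judged:
By the outcome, as a careful person would: the job done as asked, in the order asked, and still so for the second after the job is handed in, with the robot touching nothing.
It also fails if it takes over 53 s, if anything falls off the work surface, if the arm or the gripper's body presses on something with over 40 N, if the wrist force passes 120 N, or if a joint passes its speed limit or range.

## Working session

There is one attempt and no reset: what is moved stays moved. The work goes in short steps, Python scripts to look and compute and a tool call to move; the robot and the scene stay as the last step left them, time stands still between calls to the robot, and variables do not carry over. Pictures are saved under pics/ and viewed, and the job is handed in when it is done.

Besides the shell and the picture viewer there is one more tool, called after ">>>" as name(argument=value, ...), one argument or row to a line, values as JSON. drive_tool: Moves the arm, as the interface text tells. Shifts and turns lie within -1 to 1; 1 stands for 2.5 cm of shift or 6 degrees of turn. Its arguments: {"type":"object","properties":{"plan":{"type":"array","items":{"type":"array","items":{"type":"array","items":{"type":"number","minimum":-1,"maximum":1}}}},"grip":{"type":"number"},"force":{"type":"number"}},"required":["plan"]}

```bash
ls; mkdir -p pics
python3 - <<'E'
from rig import robot,camera,camera_model
import cv2
o=robot.get_obs();print(o)
for n in("scene","top"):
    im=camera(n);cv2.imwrite(f"pics/{n}0.png",im[:,:,::-1]);m=camera_model(n);print(n,m)
print(camera_model("wrist"))
E
```

```text
pics
{'time': 0.0, 'q': array([-1.51850714e+00,  5.28493875e-01,  1.43392604e+00,  1.56666885e-06,
        1.18133848e+00, -1.78504228e-01]), 'joint_velocities': array([-0.00029266,  0.00048705, -0.00097686, -0.00073145, -0.00026612,
       -0.00189638]), 'joint_torque': array([-5.00410206e-04, -4.40039527e+01, -1.76590580e+01,  6.31958758e-02,
        5.82632725e-02, -1.76221711e-04]), 'position': array([ 0.14297682, -0.60807441,  0.40374661]), 'tool_rot': array([ 9.93348637e-01,  1.15140400e-01,  6.90146541e-05, -1.08066639e-03]), 'ft_force': array([ 0.3637334 , -1.49863165,  0.54782838]), 'moment': array([0.06672526, 0.00135907, 0.01593475]), 'grip_width': 0.08705402938714611}
scene {'K': array([[580.46337632,   0.        , 322.5836295 ],
       [  0.        , 580.46337632, 231.68446261],
       [  0.        ,   0.        ,   1.        ]]), 'world_to_cam': array([[-0.77227237,  0.63506627, -0.01691813,  0.42484837],
       [-0.36947086, -0.42731273,  0.82516369,  0.07344907],
       [ 0.51680429,  0.64350187,  0.56464029, -1.75365403],
       [ 0.        ,  0.        ,  0.        
[... 363 characters left out ...]
-01],
       [-7.92664844e-02,  1.26930556e-02,  9.96772647e-01,
        -1.55941709e+00],
       [ 0.00000000e+00,  0.00000000e+00,  0.00000000e+00,
         1.00000000e+00]])}
{'K': array([[380.40621173,   0.        , 319.53709696],
       [  0.        , 380.40621173, 232.53806379],
       [  0.        ,   0.        ,   1.        ]]), 'tool_from_camera': array([[-7.07381044e-06,  9.58572361e-01,  2.84849133e-01,
         7.86167071e-02],
       [ 9.99999964e-01,  8.32837911e-05, -2.55432514e-04,
         1.08835049e-03],
       [-2.68573864e-04,  2.84849121e-01, -9.58572327e-01,
         2.07845839e-02],
       [ 0.00000000e+00,  0.00000000e+00,  0.00000000e+00,
         1.00000000e+00]])}
```

View pics/scene0.png

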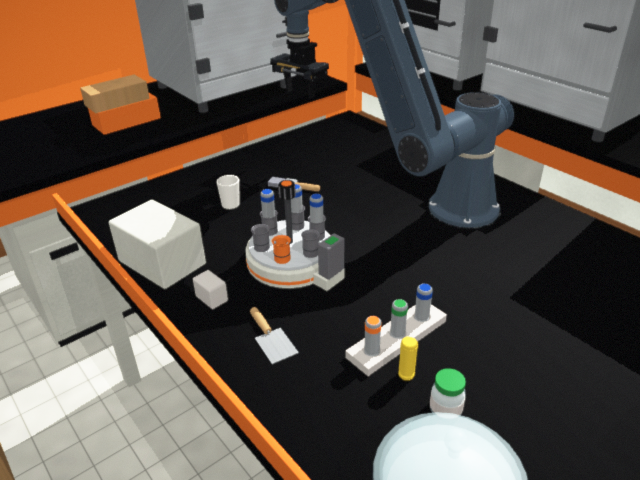

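View pics/top0.png

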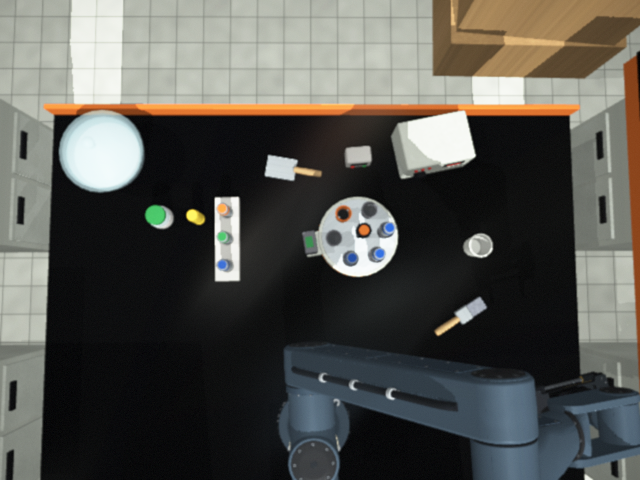

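Run:
```python
import cv2,numpy as np
t=cv2.imread("pics/top0.png");s=cv2.imread("pics/scene0.png")
a=cv2.resize(t[185:290,200:420],None,fx=3.6,fy=3.6,interpolation=cv2.INTER_CUBIC)
cv2.imwrite("pics/topz.png",a)
a=cv2.resize(s[170:390,230:460],None,fx=2.7,fy=2.7,interpolation=cv2.INTER_CUBIC)
cv2.imwrite("pics/scz.png",a)
```

```text
(no output)
```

View pics/topz.png

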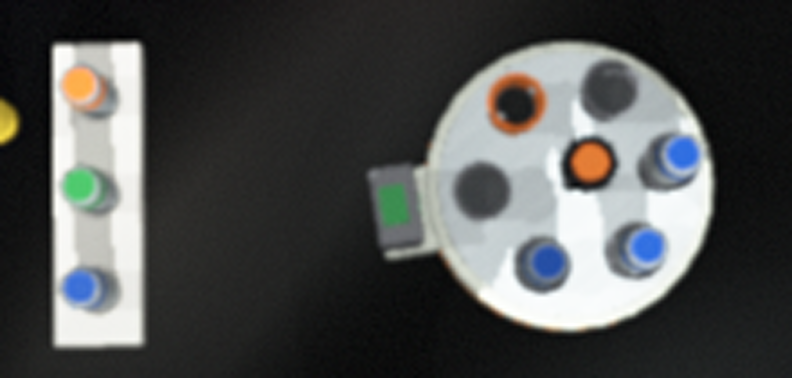

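View pics/scz.png

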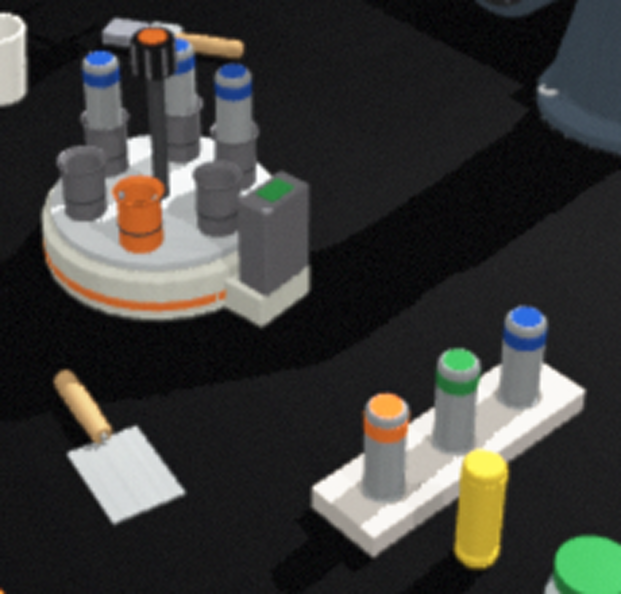

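```bash
cat > h.py <<'E'
import numpy as np,cv2
from rig import camera_model
def ray(n,u,v,M=None):
    m=camera_model(n);K=m["K"];d=np.array([(u-K[0,2])/K[0,0],-(v-K[1,2])/K[1,1],-1.])
    if M is None: M=np.linalg.inv(m["world_to_cam"])
    return M[:3,3],M[:3,:3]@d
def onz(n,u,v,z,M=None):
    c,d=ray(n,u,v,M);return c+d*(z-c[2])/d[2]
def two(u1,u2):
    c1,d1=ray("top",*u1);c2,d2=ray("scene",*u2)
    A=np.stack([d1,-d2],1);s=np.linalg.lstsq(A,c2-c1,rcond=None)[0]
    p,q=c1+d1*s[0],c2+d2*s[1];return (p+q)/2,np.linalg.norm(p-q)
def blobs(im,lo,hi,mina=15,roi=None):
    h=cv2.cvtColor(im,cv2.COLOR_BGR2HSV);m=cv2.inRange(h,lo,hi)
    if roi: 
        k=np.zeros_like(m);k[roi[1]:roi[3],roi[0]:roi[2]]=1;m=m*k
    n,l,st,c=cv2.connectedComponentsWithStats(m)
    return [(c[i].round(1),st[i]) for i in range(1,n) if st[i][4]>=mina]
E
python3 - <<'E'
from h import *
t=cv2.imread("pics/top0.png");s=cv2.imread("pics/scene0.png")
for nm,lo,hi in(("or",(5,140,120),(20,255,255)),("yel",(22,140,120),(33,255,255)),("gr",(50,100,80),(85,255,255)),("bl",(105,120,80),(125,255,255))):
    for n,im,roi in(("top",t,(140,185,420,290)),("scene",s,(230,170,480,420))):
        for c,st in blobs(im,lo,hi,10,roi): print(nm,n,c,st)
for n,u,v,z in():pass
E
```

```text
or top [221.5 207.9] [218 205   8   7  46]
or top [342.7 213. ] [336 206  15  16  77]
or top [363.7 229.5] [359 225  11  10  89]
or scene [286. 183.] [281 181  11   5  49]
or scene [281.5 248.4] [272 235  19  29 414]
or scene [280.1 280.5] [250 269  60  16 161]
or scene [372.9 319.6] [367 316  12   8  75]
or scene [372.3 329.9] [365 325  16   9  80]
or scene [239.1 408.6] [230 388  28  32 446]
yel top [194.8 216.6] [186 209  19  16 209]
yel scene [407.6 358.2] [398 337  20  43 656]
gr top [154.7 214.4] [145 205  21  20 326]
gr top [221.6 236. ] [218 232   8   9  52]
gr top [308.9 241.6] [306 237   7  10  64]
gr scene [331.5 240. ] [325 236  14   9  67]
gr scene [399.7 302.7] [395 299  11   8  71]
gr scene [398.6 312.5] [392 308  15   8  65]
gr scene [449.8 381.5] [435 368  31  28 701]
bl top [389.2 227. ] [385 223   9   9  60]
bl top [379.4 253. ] [375 249   9   9  59]
bl top [351.9 257.3] [348 253   9   9  61]
bl top [221.6 264.3] [218 261   8   8  53]
bl scene [296.6 186.4] [295 185   5   4  16]
bl scene [266.3 190.9] [262 189  10   5  42]
bl scene [298.4 193.7] [295 191   7   6  27]
bl scene [267.3 198.9] [261 195  13   7  55]
bl scene [315.7 195.9] [311 194  10   5  42]
bl scene [316.  203.8] [310 201  13   6  58]
bl scene [424.9 286.7] [420 283  11   8  67]
bl scene [423.8 296.2] [416 292  17   8  75]
```

Run:
```python
from h import *
np.set_printoptions(precision=4,suppress=True)
for n,a,b,z in(("orange",(221.5,207.9),(372.9,319.6),.106),("green",(221.6,236),(399.7,302.7),.106),("blue",(221.6,264.3),(424.9,286.7),.106),("knob",(363.7,229.5),(286,183),.236),
 ("b1",(389.2,227),(266.3,190.9),.184),("b2",(379.4,253),(297,187),.184),("b3",(351.9,257.3),(315.7,195.9),.184)):
    print(n,*two(a,b),onz("top",*a,z)[:2],onz("scene",*b,z)[:2])
t=cv2.imread("pics/top0.png")
# collet mouth outline: orange hull
h=cv2.cvtColor(t,cv2.COLOR_BGR2HSV);m=cv2.inRange(h,(3,120,80),(20,255,255));m[:200]=0;m[225:]=0;m[:,:330]=0;m[:,356:]=0
ys,xs=np.nonzero(m);print(cv2.fitEllipse(cv2.convexHull(np.c_[xs,ys].astype(np.float32))),onz("top",xs.mean(),ys.mean(),.115))
c=cv2.fitEllipse(cv2.convexHull(np.c_[xs,ys].astype(np.float32)))[0];print("collet",onz("top",*c,.118))
print("reader",two((308.9,241.6),(331.5,240)))
print("yellow",two((193.5,217),(409,341)), onz("top",193.5,217,.1))
# rack mask
k=((h[:,:,2]>185)&(h[:,:,1]<40)).astype(np.uint8);k[:,:210]=0;k[:,245:]=0;k[:190]=0;k[290:]=0
ys,xs=np.nonzero(k);r=cv2.minAreaRect(np.c_[xs,ys].astype(np.float32));print(r,onz("top",*r[0],.022))
for p in cv2.boxPoints(r):print(onz("top",*p,.022)[:2])
```

```text
orange [0.6267 0.2598 0.1053] 0.00035336453263844783 [0.6267 0.2596] [0.6271 0.2605]
green [0.5465 0.2586 0.1049] 0.0004038205673723043 [0.5466 0.2583] [0.5473 0.2596]
blue [0.4663 0.2576 0.1053] 0.0006746645891542287 [0.4665 0.2573] [0.4667 0.2584]
knob [ 0.5523 -0.1324  0.2342] 0.0003412538310105733 [ 0.5523 -0.1323] [ 0.554  -0.1296]
b1 [ 0.5639 -0.2061  0.1837] 0.00017960868799390224 [ 0.564  -0.2062] [ 0.5641 -0.2057]
b2 [ 0.4913 -0.1771  0.1807] 0.006935427614782687 [ 0.4938 -0.1789] [ 0.4925 -0.1696]
b3 [ 0.4824 -0.105   0.1824] 8.287539436896843e-05 [ 0.4824 -0.1049] [ 0.4841 -0.1028]
((342.89544677734375, 213.21075439453125), (15.037724494934082, 16.0516300201416), 29.437658309936523) [ 0.6108 -0.0854  0.115 ]
collet [ 0.6098 -0.085   0.118 ]
reader (array([0.5286, 0.011 , 0.1291]), np.float64(0.00018445643998128654))
yellow (array([0.6029, 0.3417, 0.0906]), np.float64(0.0008608777321560899)) [0.6015 0.3399 0.1   ]
((226.5, 238.5), (83.0, 23.0), 90.0) [0.546  0.2583 0.022 ]
[0.6713 0.2943]
[0.6712 0.2253]
[0.4223 0.2227]
[0.4224 0.2909]
```

>>> drive_tool(
  plan=[
    [[0.3,0.7,0.6,0,0,0.6],[0.56,1,0.6,0,0,0.6],[0.56,1,0.6,0,0,0.6],[0.56,1,0.6,0,0,0.6],[0.56,1,0.6,0,0,0.6],[0.56,1,0,0,0,0.6],[0.56,1,0,0,0,0.7],[0.56,1,0,0,0,0]],
  ],
  grip=0.2,
  force=15,
)

```text
time: 1.1
position: [0.2488, -0.4148, 0.4794]
tool_rot: [0.943, 0.334, 0.0, -0.0]
ft_force: [0.5, -1.0, -0.1]
grip_width: 0.0698
```

>>> drive_tool(
  plan=[
    [[0.56,1,0,0,0,0],[0.56,1,0,0,0,0],[0.56,1,0,0,0,0],[0.56,1,0,0,0,0],[0.56,1,0,0,0,0],[0.56,1,0,0,0,0],[0.56,1,0,0,0,0],[0.56,1,0,0,0,0]],
  ],
)

```text
time: 2.1
position: [0.3607, -0.2149, 0.4795]
tool_rot: [0.943, 0.334, -0.0, -0.0]
ft_force: [1.1, 0.3, 0.1]
grip_width: 0.0697
```

>>> drive_tool(
  plan=[
    [[0.56,1,0,0,0,0],[0.56,1,0,0,0,0],[0.56,1,0,0,0,0],[0.56,1,0,0,0,0],[0.56,1,0,0,0,0],[0.56,1,0,0,0,0],[0.56,1,0,0,0,0],[0.56,1,0,0,0,0]],
  ],
)

```text
time: 3.1
position: [0.4727, -0.015, 0.4794]
tool_rot: [0.943, 0.334, -0.0, -0.0]
ft_force: [0.1, 0.4, 1.0]
grip_width: 0.07
```

>>> drive_tool(
  plan=[
    [[0.56,1,0,0,0,0],[0.56,1,0,0,0,0],[0.56,1,0,0,0,0],[0.56,1,0,0,0,0],[0.56,1,0,0,0,0],[0.56,1,0,0,0,0],[0.56,1,0,0,0,0],[0.56,1,0,0,0,0]],
  ],
)

```text
time: 4.1
position: [0.5848, 0.1849, 0.4791]
tool_rot: [0.943, 0.334, -0.001, -0.0]
ft_force: [0.2, -0.1, -0.7]
grip_width: 0.0696
```

>>> drive_tool(
  plan=[
    [[0.56,1,-0.4,0,0,0],[0.56,1,-0.8,0,0,0],[0.5,0.9,-1,0,0,0],[0,0,-1,0,0,0],[0,0,-0.4,0,0,0],[0,0,0,0,0,0]],
  ],
)

```text
time: 4.85
position: [0.6248, 0.2563, 0.3889]
tool_rot: [0.943, 0.334, -0.001, -0.0]
ft_force: [0.4, -0.2, -0.2]
grip_width: 0.0698
```

Run:
```python
from rig import robot,camera,camera_model
import cv2
o=robot.get_obs();print(o['position'],o['tool_rot'],o['ft_force'])
cv2.imwrite("pics/w1.png",camera("wrist")[:,:,::-1]);
```

```text
[0.62481073 0.25630947 0.38890908] [ 9.42629181e-01  3.33839885e-01 -1.06999052e-03 -1.15220538e-04] [ 0.38092637 -0.20515241 -0.19512941]
```

View pics/w1.png

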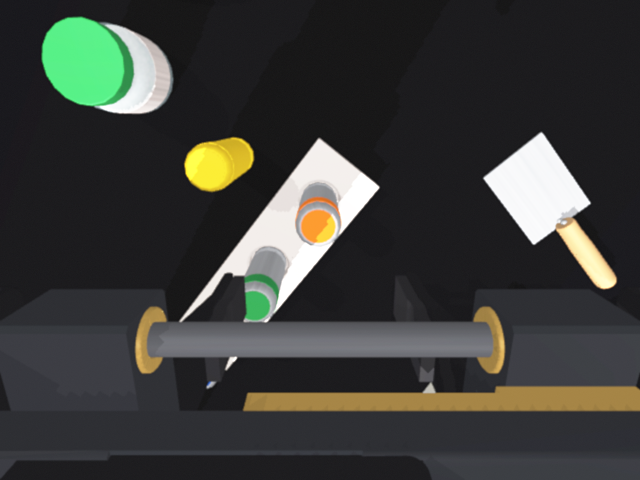

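```bash
cat >> h.py <<'E'
from scipy.spatial.transform import Rotation as R
def wM(pos,q):
    T=np.eye(4);T[:3,:3]=R.from_quat(q).as_matrix();T[:3,3]=pos
    return T@camera_model("wrist")["tool_from_camera"]
E
python3 - <<'E'
from h import *
M=wM([0.62481,0.25631,0.38891],[ 9.42629181e-01,3.33839885e-01,-1.06999052e-03,-1.15220538e-04])
im=cv2.imread("pics/w1.png")
for c,st in blobs(im,(5,100,120),(28,255,255),40,(280,180,360,260)):print(c,st)
print(onz("wrist",319,226,.106,M))
print(onz("wrist",256,305,.106,M),"green")
E
```

```text
[317.8 202.7] [296 197  44  21 206]
[317.6 225.9] [301 210  34  33 904]
[0.62865544 0.25874097 0.106     ]
[0.5497938  0.25671468 0.106     ] green
```

>>> drive_tool(
  plan=[
    [[0.1,0.14,-0.8,0,0,0],[0,0,-1,0,0,0],[0,0,-1,0,0,0],[0,0,-1,0,0,0],[0,0,-0.9,0,0,0],[0,0,-0.7,0,0,0],[0,0,-0.3,0,0,0],[0,0,0,0,0,0]],
  ],
)

```text
time: 5.9
position: [0.6275, 0.2601, 0.2469]
tool_rot: [0.943, 0.334, -0.0, -0.0]
ft_force: [0.4, -0.9, -0.1]
grip_width: 0.0694
```

>>> drive_tool(
  plan=[
    [[0,0,0,0,0,0],[0,0,0,0,0,0],[0,0,0,0,0,0],[0,0,0,0,0,0]],
  ],
  grip=1,
  force=20,
)

```text
time: 6.4
position: [0.6275, 0.2601, 0.2476]
tool_rot: [0.943, 0.334, 0.0, 0.0]
ft_force: [0.1, 0.1, -0.3]
grip_width: 0.0376
```

>>> drive_tool(
  plan=[
    [[0,0,0,0,0,0],[0,0,0,0,0,0],[0,0,0,0,0,0]],
  ],
  force=30,
)

```text
time: 6.78
position: [0.6276, 0.2602, 0.2475]
tool_rot: [0.943, 0.334, 0.0, -0.0]
ft_force: [-0.8, 0.8, 1.8]
grip_width: 0.033
```

>>> drive_tool(
  plan=[
    [[0,0,0.4,0,0,0],[0,0,0.8,0,0,0],[0,0,1,0,0,0],[0,-0.5,1,0,0,0],[0,-1,0.8,0,0,0],[0,-1,0,0,0,0],[0,-1,0,0,0,0],[0,-1,0,0,0,0]],
  ],
)

```text
time: 7.78
position: [0.6273, 0.1455, 0.3483]
tool_rot: [0.943, 0.334, 0.0, 0.0]
ft_force: [-0.6, 1.2, -0.7]
grip_width: 0.033
```

>>> drive_tool(
  plan=[
    [[0,-0.8,1,0,0,0],[0,-0.9,1,0,0,0],[-0.08,-1,0.8,0,0,0],[-0.2,-1,0,0,0,0],[-0.2,-1,0,0,0,0],[-0.2,-1,0,0,0,0],[0,-1,0,0,0,0],[0,-1,0,0,0,0]],
  ],
)

```text
time: 8.78
position: [0.6097, -0.0469, 0.4182]
tool_rot: [0.943, 0.334, 0.0, 0.0]
ft_force: [0.4, 0.0, -0.5]
grip_width: 0.0332
```

>>> drive_tool(
  plan=[
    [[0,-0.8,0,0,0,0],[0,-0.5,0,0,0,0],[0,-0.23,0,0,0,0],[0,0,0,0,0,0]],
  ],
)

```text
time: 9.28
position: [0.6104, -0.0832, 0.4172]
tool_rot: [0.943, 0.334, -0.0, -0.0]
ft_force: [-1.1, -0.5, -0.9]
grip_width: 0.0332
```

Run:
```python
from rig import robot,camera,camera_model
import cv2
o=robot.get_obs();print(o['position'],o['tool_rot'],o['ft_force'])
w=camera("wrist")[:,:,::-1];cv2.imwrite("pics/w2.png",w)
s=camera("scene")[:,:,::-1];cv2.imwrite("pics/s2.png",s)
cv2.imwrite("pics/s2z.png",cv2.resize(s[130:300,220:380],None,fx=3.5,fy=3.5,interpolation=cv2.INTER_CUBIC))
```

```text
[ 0.61044534 -0.08315921  0.41721034] [ 9.42606888e-01  3.33904487e-01 -4.19831622e-05 -2.15014070e-04] [-1.07352921 -0.45318464 -0.9288896 ]
```

View pics/w2.png

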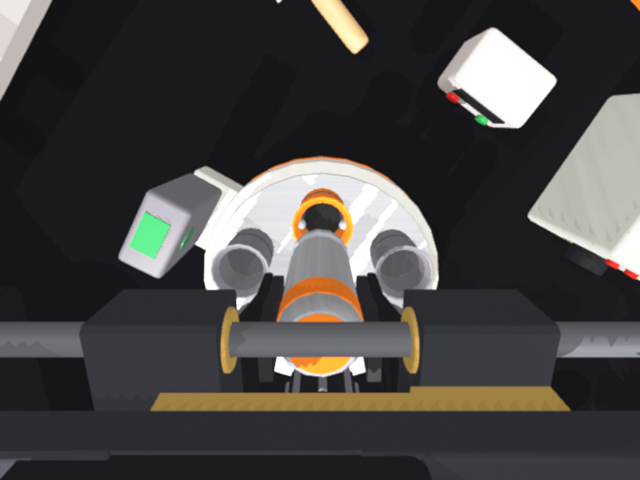

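View pics/s2z.png

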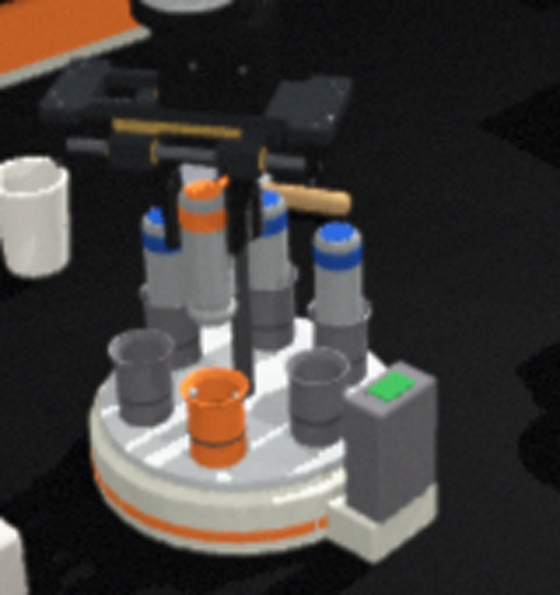

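Run:
```python
from h import *
np.set_printoptions(precision=4,suppress=True)
M=wM([0.61044534,-0.08315921,0.41721034],[9.42606888e-01,3.33904487e-01,-4.19831622e-05,-2.15014070e-04])
im=cv2.imread("pics/w2.png");h=cv2.cvtColor(im,cv2.COLOR_BGR2HSV)
m=cv2.inRange(h,(8,150,120),(22,255,255));m[:186]=0;m[250:]=0;m[:,:280]=0;m[:,370:]=0
cv2.imwrite("pics/c.png",cv2.resize(im[170:400,240:400],None,fx=3,fy=3,interpolation=cv2.INTER_CUBIC))
for r in range(188,252,4):
    x=np.nonzero(m[r])[0]
    if len(x):print(r,x.min(),x.max())
for u,v in((323,219),(323.5,221)):
    print(onz("wrist",u,v,.118,M))
# expected pixel of predicted mouth centre & points on rim, and cylinder axis at foot/top
def proj(p):
    c=np.linalg.inv(M)@np.r_[p,1];K=camera_model("wrist")["K"];return K[0,0]*c[0]/-c[2]+K[0,2],K[1,1]*-c[1]/-c[2]+K[1,2]
for p in([.6106,-.0852,.118],[.61044,-.08316,.1757],[.61044,-.08316,.2757]):print(proj(p))
```

```text
192 310 333
196 306 337
200 305 339
204 302 342
208 300 345
212 296 345
216 295 347
220 294 349
224 292 350
228 293 350
232 294 351
236 295 350
240 343 348
244 345 345
[ 0.6174 -0.0822  0.118 ]
[ 0.6165 -0.0835  0.118 ]
(np.float64(320.3605853915798), np.float64(228.15678164306848))
(np.float64(317.81417059843216), np.float64(252.05184687445495))
(np.float64(316.61768552406073), np.float64(344.161346318182))
```

View pics/c.png

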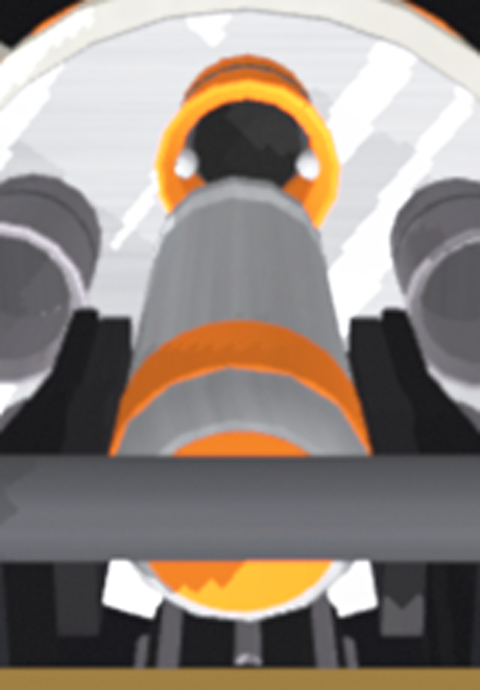

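>>> drive_tool(
  plan=[
    [[0,-0.08,-0.6,0,0,0],[0,0,-0.8,0,0,0],[0,0,-0.5,0,0,0],[0,0,-0.2,0,0,0],[0,0,0,0,0,0]],
  ],
)

```text
time: 10.0
position: [0.6106, -0.0851, 0.3644]
tool_rot: [0.943, 0.334, -0.0, -0.0]
ft_force: [-0.0, -0.4, -0.3]
grip_width: 0.0332
```

>>> drive_tool(
  plan=[
    [[0,0,-0.12,0,0,0],[0,0,-0.12,0,0,0],[0,0,-0.12,0,0,0],[0,0,0,0,0,0]],
  ],
)

```text
time: 10.5
position: [0.6104, -0.0851, 0.3555]
tool_rot: [0.943, 0.334, -0.0, -0.0]
ft_force: [0.3, 0.1, -0.9]
grip_width: 0.033
```

>>> drive_tool(
  plan=[
    [[0,0,-0.08,0,0,0],[0,0,-0.08,0,0,0],[0,0,0,0,0,0]],
  ],
)

```text
time: 10.88
position: [0.6106, -0.0853, 0.3517]
tool_rot: [0.943, 0.334, 0.0, 0.0]
ft_force: [0.4, -0.3, 0.0]
grip_width: 0.033
```

>>> drive_tool(
  plan=[
    [[0,0,-0.08,0,0,0],[0,0,-0.08,0,0,0],[0,0,0,0,0,0]],
  ],
)

```text
time: 11.25
position: [0.6108, -0.0852, 0.3487]
tool_rot: [0.943, 0.334, 0.001, 0.001]
ft_force: [-0.1, 0.7, 4.7]
grip_width: 0.0331
```

>>> drive_tool(
  plan=[
    [[0,0,-0.08,0,0,0],[0,0,-0.08,0,0,0],[0,0,0,0,0,0]],
  ],
)

```text
time: 11.62
position: [0.6107, -0.0851, 0.3433]
tool_rot: [0.943, 0.334, 0.0, 0.0]
ft_force: [1.7, 0.2, -0.6]
grip_width: 0.0329
```

>>> drive_tool(
  plan=[
    [[0,0,-0.08,0,0,0],[0,0,0,0,0,0]],
  ],
)

```text
time: 11.88
position: [0.6107, -0.0851, 0.3412]
tool_rot: [0.943, 0.334, 0.0, -0.0]
ft_force: [1.7, -0.1, -2.3]
grip_width: 0.0333
```

>>> drive_tool(
  plan=[
    [[0,0,-0.08,0,0,0],[0,0,0,0,0,0]],
  ],
)

```text
time: 12.12
position: [0.6105, -0.0851, 0.3389]
tool_rot: [0.943, 0.334, -0.0, -0.0]
ft_force: [2.7, -0.0, -5.3]
grip_width: 0.0331
```

>>> drive_tool(
  plan=[
    [[0,0,-0.04,0,0,0],[0,0,0,0,0,0]],
  ],
)

```text
time: 12.38
position: [0.6105, -0.0851, 0.3386]
tool_rot: [0.943, 0.334, 0.0, -0.0]
ft_force: [2.2, 0.3, -3.8]
grip_width: 0.0332
```

>>> drive_tool(
  plan=[
    [[0,0,-0.04,0,0,0],[0,0,0,0,0,0]],
  ],
)

```text
time: 12.62
position: [0.6105, -0.0851, 0.3375]
tool_rot: [0.943, 0.334, 0.0, -0.0]
ft_force: [2.4, 0.6, -4.0]
grip_width: 0.0328
```

>>> drive_tool(
  plan=[
    [[0,0,-0.04,0,0,0],[0,0,0,0,0,0]],
  ],
)

```text
time: 12.88
position: [0.6105, -0.0851, 0.3364]
tool_rot: [0.943, 0.334, -0.0, -0.0]
ft_force: [2.6, 0.5, -4.4]
grip_width: 0.0332
```

>>> drive_tool(
  plan=[
    [[0,0,-0.04,0,0,0],[0,0,0,0,0,0]],
  ],
)

```text
time: 13.12
position: [0.6105, -0.0852, 0.3359]
tool_rot: [0.943, 0.334, 0.0, 0.0]
ft_force: [3.0, 0.3, -1.3]
grip_width: 0.0333
```

>>> drive_tool(
  plan=[
    [[0,0,-0.03,0,0,0],[0,0,0,0,0,0]],
  ],
)

```text
time: 13.38
position: [0.6105, -0.0851, 0.3354]
tool_rot: [0.943, 0.334, 0.0, 0.0]
ft_force: [2.1, 0.7, 0.3]
grip_width: 0.0331
```

>>> drive_tool(
  plan=[
    [[0,0,-0.03,0,0,0],[0,0,0,0,0,0]],
  ],
)

```text
time: 13.62
position: [0.6106, -0.0851, 0.335]
tool_rot: [0.943, 0.334, 0.0, 0.0]
ft_force: [0.5, 1.2, 5.9]
grip_width: 0.0331
```

>>> drive_tool(
  plan=[
    [[0,0,-0.02,0,0,0],[0,0,0,0,0,0]],
  ],
)

```text
time: 13.88
position: [0.6106, -0.0851, 0.3349]
tool_rot: [0.943, 0.334, 0.0, 0.0]
ft_force: [1.5, 1.9, 7.1]
grip_width: 0.0331
```

>>> drive_tool(
  plan=[
    [[0,0,-0.02,0,0,0],[0,0,0,0,0,0]],
  ],
)

```text
time: 14.12
position: [0.6106, -0.0851, 0.3349]
tool_rot: [0.943, 0.334, 0.001, 0.0]
ft_force: [-0.5, 2.2, 8.7]
grip_width: 0.0332
```

>>> drive_tool(
  plan=[
    [[0,0,0,0,0,0],[0,0,0,0,0,0],[0,0,0,0,0,0],[0,0,0,0,0,0]],
  ],
  grip=0.3,
)

```text
time: 14.62
position: [0.6103, -0.0852, 0.3327]
tool_rot: [0.943, 0.334, -0.001, -0.0]
ft_force: [0.6, -0.1, -0.3]
grip_width: 0.0594
```

>>> drive_tool(
  plan=[
    [[0,0,0.5,0,0,0],[0,0,1,0,0,0],[0,0,1,0,0,0],[0,0,1,0,0,0],[0,0,0.8,0,0,0],[0,0,0,0,0,0]],
  ],
)

```text
time: 15.38
position: [0.6109, -0.0852, 0.4434]
tool_rot: [0.943, 0.334, 0.002, 0.002]
ft_force: [-0.7, -0.3, -0.4]
grip_width: 0.061
```

Run:
```python
from rig import robot,camera,camera_model
import cv2
o=robot.get_obs();print(o['position'],o['tool_rot'],o['ft_force'])
w=camera("wrist")[:,:,::-1];cv2.imwrite("pics/w3.png",w)
s=camera("scene")[:,:,::-1];cv2.imwrite("pics/s3.png",s)
cv2.imwrite("pics/s3z.png",cv2.resize(s[130:300,220:380],None,fx=3.5,fy=3.5,interpolation=cv2.INTER_CUBIC))
```

```text
[ 0.61086592 -0.08522791  0.44338763] [0.94256284 0.33401814 0.00211717 0.00163818] [-0.65322597 -0.26465864 -0.42220137]
```

View pics/w3.png

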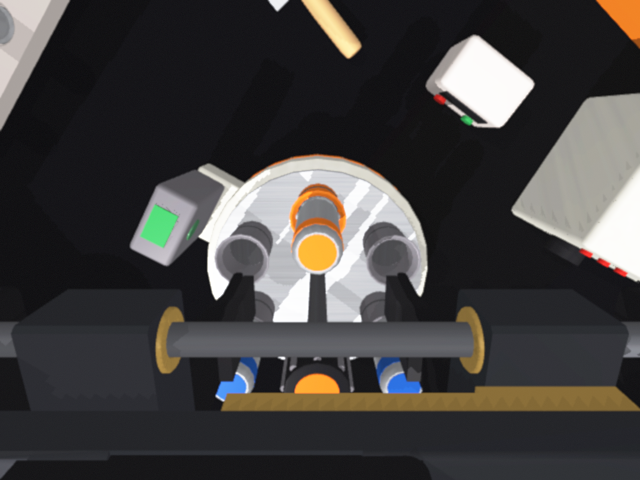

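View pics/s3z.png

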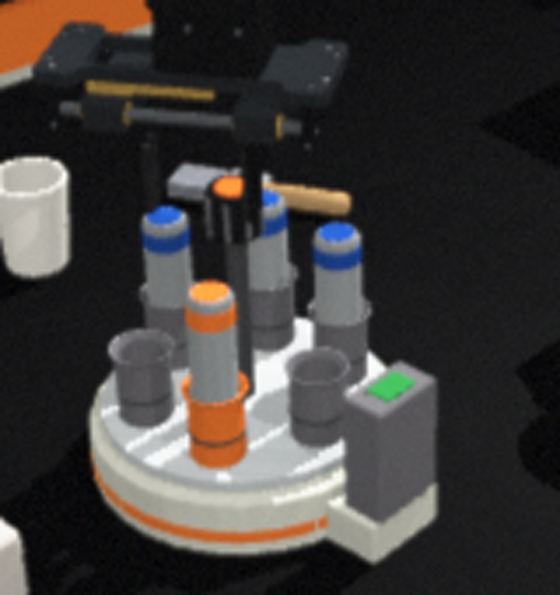

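Run:
```python
from h import *
np.set_printoptions(precision=4,suppress=True)
s=cv2.imread("pics/s3.png")
for c,st in blobs(s,(5,140,120),(20,255,255),10,(265,170,300,300)):print(c,st)
c,d=ray("scene",280.3,213.3)
# closest point to vertical line at pocket
A=np.stack([d,[0,0,-1]],1);P=np.array([.6106,-.0852,0]);x=np.linalg.lstsq(A,P-c,rcond=None)[0];print(c+d*x[0])
for z in(.1934,.208):
  m=camera_model("scene");q=m["world_to_cam"]@np.r_[.6106,-.0852,z,1];print(z,m["K"][0,0]*q[0]/-q[2]+m["K"][0,2],m["K"][1,1]*q[1]/q[2]+m["K"][1,2])
```

```text
[285. 183.] [281 180   9   7  45]
[279.5 212.6] [275 210  10   6  48]
[280.1 221.2] [273 217  15   8  76]
[281.8 251.9] [272 237  19  27 299]
[282.2 282.3] [265 279  35   6  99]
[ 0.6079 -0.0834  0.1931]
0.1934 278.9222398907167 213.29216255473588
0.208 278.5563220112647 208.09781685879267
```

>>> drive_tool(
  plan=[
    [[-0.5,-0.4,0,0,0,0],[-0.8,-0.65,0,0,0,0],[-0.7,-0.55,0,0,0,0],[-0.34,-0.29,0,0,0,0],[0,0,0,0,0,0]],
  ],
)

```text
time: 16.1
position: [0.5515, -0.1331, 0.4407]
tool_rot: [0.943, 0.333, 0.0, -0.0]
ft_force: [0.1, -0.4, -0.3]
grip_width: 0.0606
```

>>> drive_tool(
  plan=[
    [[0,0,-0.6,0,0,0],[0,0,-0.8,0,0,0],[0,0,-0.6,0,0,0],[0,0,-0.4,0,0,0],[0,0,0,0,0,0]],
  ],
)

```text
time: 16.73
position: [0.552, -0.1322, 0.3797]
tool_rot: [0.943, 0.334, -0.001, -0.001]
ft_force: [-0.6, 0.3, -0.2]
grip_width: 0.061
```

>>> drive_tool(
  plan=[
    [[0,0,0.14,0,0,0],[0,0,0,0,0,0],[0,0,0,0,0,0],[0,0,0,0,0,0],[0,0,0,0,0,0],[0,0,0,0,0,0]],
  ],
  grip=1,
  force=30,
)

```text
time: 17.48
position: [0.5519, -0.1321, 0.3849]
tool_rot: [0.943, 0.334, 0.0, -0.0]
ft_force: [-1.4, 1.8, 6.3]
grip_width: 0.0391
```

>>> drive_tool(
  plan=[
    [[0,0,0,0,0,0.3],[0,0,0,0,0,0.6],[0,0,0,0,0,0.7],[0,0,0,0,0,0.7],[0,0,0,0,0,0.7],[0,0,0,0,0,0.7],[0,0,0,0,0,0.7],[0,0,0,0,0,0.6]],
  ],
)

```text
time: 18.48
position: [0.5521, -0.1324, 0.3849]
tool_rot: [0.824, 0.567, 0.001, 0.0]
ft_force: [-0.8, 0.9, 4.8]
grip_width: 0.0396
```

Run:
```python
from rig import robot,camera
import cv2
o=robot.get_obs();print(o['position'],o['tool_rot'],o['ft_force'],o['moment'])
s=camera("scene")[:,:,::-1];cv2.imwrite("pics/s4.png",s)
cv2.imwrite("pics/s4z.png",cv2.resize(s[130:300,220:380],None,fx=3.5,fy=3.5,interpolation=cv2.INTER_CUBIC))
```

```text
[ 0.55214846 -0.13243016  0.38493658] [8.23983978e-01 5.66612713e-01 6.21777022e-04 2.27137514e-04] [-0.79548418  0.88201458  4.76175711] [ 0.26578492  0.2649161  -0.40663555]
```

View pics/s4z.png

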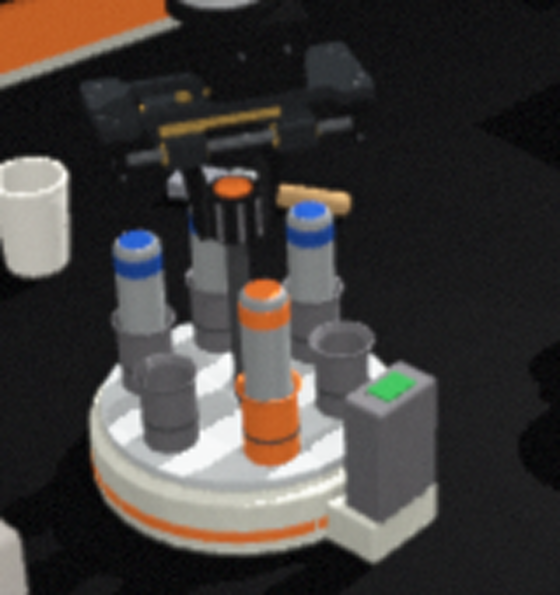

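>>> drive_tool(
  plan=[
    [[0,0,0,0,0,0.7],[0,0,0,0,0,0.7],[0,0,0,0,0,0.7],[0,0,0,0,0,0.7],[0,0,0,0,0,0.7],[0,0,0,0,0,0.7],[0,0,0,0,0,0.5],[0,0,0,0,0,0.3]],
  ],
)

```text
time: 19.52
position: [0.5525, -0.1324, 0.3849]
tool_rot: [0.649, 0.761, 0.001, 0.001]
ft_force: [1.3, 1.5, 5.8]
grip_width: 0.0393
```

>>> drive_tool(
  plan=[
    [[0,0,0,0,0,0],[0,0,0,0,0,0]],
  ],
)

```text
time: 19.77
position: [0.5525, -0.1323, 0.3849]
tool_rot: [0.649, 0.761, 0.001, 0.001]
ft_force: [2.1, 2.4, 4.8]
grip_width: 0.039
```

Run:
```python
from rig import robot,camera
import cv2
o=robot.get_obs();print(o['position'],o['tool_rot'],o['ft_force'],o['moment'])
s=camera("scene")[:,:,::-1];cv2.imwrite("pics/s5.png",s)
cv2.imwrite("pics/s5z.png",cv2.resize(s[130:300,220:380],None,fx=3.5,fy=3.5,interpolation=cv2.INTER_CUBIC))
```

```text
[ 0.55253806 -0.13232942  0.38493248] [6.49299922e-01 7.60531564e-01 5.24869776e-04 1.03761693e-03] [2.13077824 2.41158175 4.76087075] [ 0.31677297 -0.00787686  0.0967585 ]
```

View pics/s5z.png

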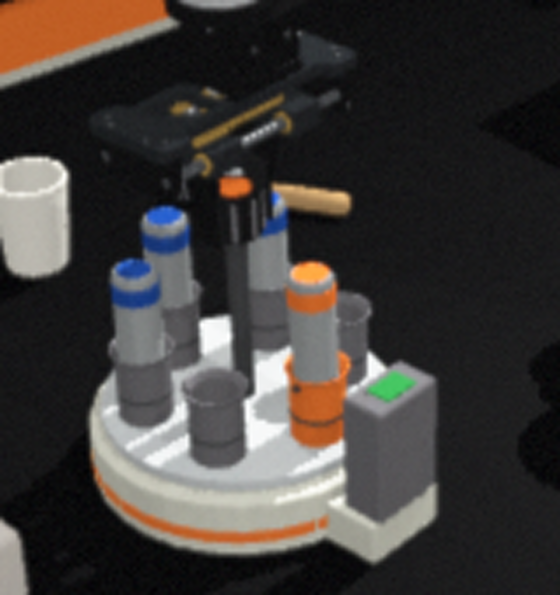

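>>> drive_tool(
  plan=[
    [[0,0,0,0,0,0],[0,0,0,0,0,0],[0,0,0,0,0,0],[0,0,0,0,0,0]],
  ],
  grip=0.3,
)

```text
time: 20.32
position: [0.5519, -0.1325, 0.384]
tool_rot: [0.649, 0.761, -0.0, -0.0]
ft_force: [0.0, 0.2, 0.4]
grip_width: 0.0603
```

>>> drive_tool(
  plan=[
    [[0,0,0.4,0,0,0],[0,0,0.8,0,0,0],[0,0,1,0,0,0],[0,0,1,0,0,0],[0,0,1,0,0,0],[0,-0.6,0.6,0,0,0],[0,-1,0,0,0,0],[0,-1,0,0,0,0]],
  ],
)

```text
time: 21.32
position: [0.5519, -0.1978, 0.5056]
tool_rot: [0.649, 0.761, 0.0, 0.001]
ft_force: [0.2, -0.7, 0.3]
grip_width: 0.0612
```

>>> drive_tool(
  plan=[
    [[0,-1,0,0,0,0],[0,-1,0,0,0,0],[0,-1,0,0,0,0],[0,-1,0,0,0,0],[0,-1,0,0,0,0],[0,-1,0,0,0,0],[0,-0.6,0,0,0,0],[0,0,0,0,0,0]],
  ],
)

```text
time: 22.32
position: [0.5519, -0.3636, 0.5039]
tool_rot: [0.65, 0.76, 0.0, -0.0]
ft_force: [-0.2, 0.4, -0.9]
grip_width: 0.0609
```

Run:
```python
from rig import robot,camera
from h import *
np.set_printoptions(precision=4,suppress=True)
o=robot.get_obs();print(o['time'],o['position'],o['ft_force'])
s=camera("scene")[:,:,::-1].copy();cv2.imwrite("pics/s6.png",s)
t=camera("top")[:,:,::-1].copy();cv2.imwrite("pics/t6.png",t)
a=cv2.resize(t[150:300,190:430],None,fx=2.6,fy=2.6,interpolation=cv2.INTER_CUBIC)
b=cv2.resize(s[150:300,220:380],None,fx=2.6,fy=2.6)
c=np.zeros((390,max(a.shape[1],0)+0,3),np.uint8)
cv2.imwrite("pics/a6.png",a);cv2.imwrite("pics/b6.png",b)
for n,im,roi in(("top",t,(300,190,420,290)),("scene",s,(240,170,350,300))):
    for lo,hi in(((5,140,120),(20,255,255)),((105,120,80),(125,255,255))):
        for c,st in blobs(im,lo,hi,10,roi):print(n,c,st)
```

```text
22.325 [ 0.5519 -0.3636  0.5039] [-0.2434  0.3681 -0.9455]
top [363.7 229.5] [358 224  12  12 107]
top [328.5 238.2] [327 232   7  14  22]
top [335.6 235.2] [332 232   8   8  53]
top [371.7 205.4] [368 201   9   9  59]
top [389.2 227. ] [385 223   9   9  60]
top [379.5 252.9] [376 249   8   9  58]
scene [286.  183.1] [281 180  11   7  57]
scene [308.3 207. ] [304 205  10   5  43]
scene [308.6 215.6] [302 211  14   9  71]
scene [310.7 246. ] [302 231  18  27 279]
scene [280.3 280.5] [250 269  60  16 163]
scene [296.6 186.4] [295 185   5   4  16]
scene [266.3 190.9] [262 189  10   5  43]
scene [298.4 193.7] [295 190   7   7  29]
scene [267.1 198.9] [261 195  13   8  58]
scene [257.5 206.2] [253 204  10   6  44]
scene [258.3 214.6] [252 211  14   7  65]
```

View pics/a6.png

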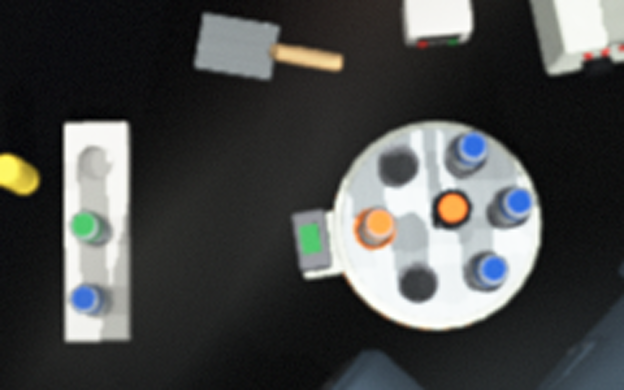

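View pics/s6.png

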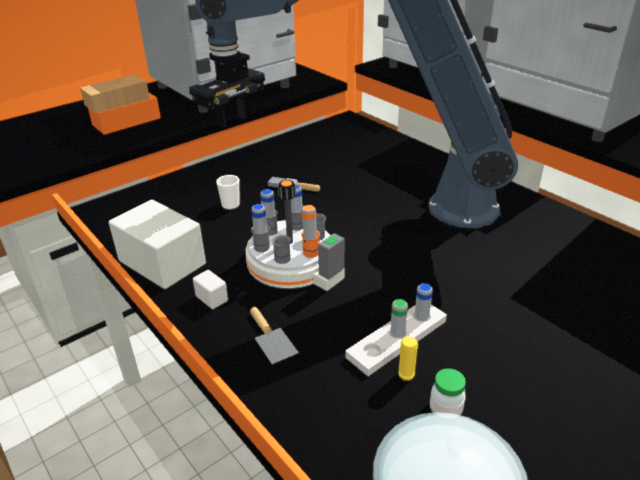

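Run:
```python
from h import *
from rig import robot
p,e=two((335.6,235.2),(308.3,207));print(p,e,np.hypot(*(p[:2]-[.5523,-.1324])),np.degrees(np.arctan2(p[1]+.1324,p[0]-.5523)))
print(robot.hand_in())
```

```text
[ 0.54088698 -0.06083756  0.19403058] 0.0004823463598717437 0.07246681764819907 99.06141060528293
the job is handed in; nothing more can be done
None
```

The job is done and handed in at about 22 s of the 53 s allowed. The orange-banded cylinder is seated in the orange collet, and the wheel is turned one click counter-clockwise, so the cylinder stands at the reader.

- **Pressing home:** I felt the sprung balls with the foot about 10 mm below the mouth. The cylinder was then drawn in and stopped on the floor about 25 mm below the mouth. The highest force I read was about 9 N. Readings come only at the end of each call, so I did not see the peak as the balls gave way.
- **Turning the wheel:** I gripped the knob, turned it 60° and let go. In the last pictures the fixed blue cylinders sit where their neighbours stood before, to within 0.1 px, so the wheel moved exactly one click.
- **Cylinder position:** Its top measured 194 mm above the table both before and after the turn (193 and 194 mm), against about 193 mm expected from the felt floor. It stands at 99° about the axis, where the reader is. Its distance from the axis measured 72 mm against the nominal 75 mm, within camera accuracy.
- **Everything else:** Nothing else appears moved in the last pictures, and the arm is clear of everything. I saw no failed checks. While I gripped the knob, the wrist read a harmless 5–6 N upward.

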